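# Stand the propeller stirrer up in its pot

## Task

Put away the stirrer with the red ball and the four-blade steel head: take it by its red ball, ease your grip so that it swings and hangs straight down clear of the bench, then grip it firmly again and lower it head first into the blue pot until it stands on the bottom, and only then let go. Leave the stirrer with the black ball and the glass beaker where they are.

Things in the scene. Friction and masses are not known exactly. Their poses are not given: they have to be found in the camera images.
- stirrer: Propeller stirrer lying level, 163 mm, 0.11 to 0.16 kg, mostly in the head: four steel blades, 33 mm across; shaft 8 mm. Origin: centre of the head's end face; x along the shaft to the red 26 mm ball, whose centre is 150 mm from it, 13 mm above the bench; x is up when it hangs. Gripped by the ball across the shaft, 50 N holds it as it lies; 4 to 8 N lets it swing to a rest near plumb in 2 s or so.
- pot: Blue round open pot fixed to the bench, the stirrer's place: 66 mm outside and 56 mm inside diameter, 90 mm high, inner floor 6 mm above the bench. Origin at the centre of its underside, z up. The stirrer standing in it may lean on the rim, by up to 24 degrees; upright, its ball's centre is then 156 mm above the bench.
- paddle: Bystander, to be left alone: a like stirrer, 163 mm long, with a black ball of 26 mm and a white flat paddle head 50 mm wide, lying on the bench. Origin at the centre of the head's end face, x axis along the shaft to the ball, whose centre is 150 mm along it.
- beaker: Bystander, to be left alone: a loose glass beaker, 76 mm wide at the rim, 95 mm high, standing on the bench. Origin at the centre of its underside, z up.

How it is judged:
By the outcome, as a careful person would: the job done as asked, in the order asked, and still so for the second after the job is handed in, with the robot touching nothing.
It also fails if it takes over 58 s, if anything falls off the work surface, if the arm or the gripper's body presses on something with over 40 N, if the wrist force passes 120 N, or if a joint passes its speed limit or range.

## Robot

A 6-joint arm with a two-finger parallel gripper is mounted at the origin on the work surface. World frame = base frame: x ahead of the robot, y to its left, z up, the work surface at z = 0. Lengths are in m, angles in degrees, forces in N, time in s.
With the tool pointing down it reaches from about 0.375 to 0.9 m from the base axis. Payload 3.1 kg.
Tool frame: the origin (TCP) lies at the very end of the fingers, on their centre line; the grasp point (between the pads) lies 19 mm behind it; z points along the fingers, y is the line along which they close (so a half turn about z gives the same grasp; the last joint's range is limited). The gripper opens to 87 mm and grips with 3 to 60 N. Pads are 19 mm wide; open, the fingers measure 117 mm over their backs; the gripper's body (75 mm by 190 mm) begins 51 mm behind the grasp point.
Start: joints at [62.596, 30.224, 82.088, -0, 67.689, -10.227], TCP at [0.185, 0.597, 0.223] pointing down, gripper open.
Joint ranges: [-176.69, 176.69], [-43.24, 126.21], [12.49, 139.97], [-82, 262], [0, 151.66], [-163.58, 163.58]. Speed limits (degrees/s): [159.86, 159.86, 180, 180, 180, 180].

## Interface

Orientations are given as a 3x3 rotation matrix whose columns are the frame's x, y, z axes.
In Python, from rig import bot gives the robot as it stands.
- The arm moves only by the tool move_arm, never from a script. Its argument "increments" is a list of rows, each an object with "xyz": the shift along the tool's x, y, z in mm, a list of three; "roll": the turn about the tool's z in rad; "grip": the opening in per cent of the stroke, from 0 (shut) to 100 (fully open). A call has 1 to 5 rows; each row shifts and turns the commanded pose from where the row before left it, along the tool's axes as they then stand; what a row does not reach is not made up. A row lasts 1/12 s, in which the tool goes at most 41.7 mm and 7.16 degrees, less where a joint would pass 70% of its speed; a pose out of reach is approached as far as the arm can. A call is refused whole if a number of a shift passes 41.7 or a number of a turn 0.125, either way. A call with a gripper value outside its range is refused whole. The fingers move at their own pace and stop on an object; the grip force is fixed at half the most. Time passes only in rows, so rows that do not move let the fingers close. It gives the time, the measured TCP pose, the force, the opening and the grip force at its end, in the units of the state.
- bot.read_state(): the state, without advancing time (a new reading comes with each control period).
- bot.capture(name): name is "side" or "top"; returns (picture, depth): 420x560x3 uint8, red, green, blue; 420x560 float32, m along the optical axis (not along the pixel's ray), 0 where there is no reading.
- bot.camera_model(name): a dict with "intrinsics" (3x3 intrinsics, pixels), "D" ([k1, k2, p1, p2, k3] as OpenCV has them; the pictures are not rectified), "rvec" (rotation vector, rad) and "tvec" (3), from world to camera coordinates, as OpenCV has them. Camera axes: x right, y down, z forward; pixel columns grow to the right and rows downward; lengths in m; the calibration is good to about 2 mm. A picture is of the moment at which its call begins. camera_model takes no time and is no camera call.
- bot.hand_in(): hands the job in; it is judged then, once.
Trained networks look in the newest picture that a camera, given by its name, has taken for a name from the list of things; names that differ only in an ending like _2 or _b are one class to them, and where a whole thing is asked for, a point or a joint stands for the part that bears it (a point fixed in the world has none). Each returns a list of dicts, best first, with "conf" (0 to 1); they miss things now and then, are a little off and sometimes report something else, mostly with a low value. They report only what shows in the picture. A call takes as long as a camera call.
- bot.spot_in(label, camera): "at" ([x, y, z] in m, in the coordinates of the camera as it stood for that picture, good to about 4 mm: the middle of the surface that is visible of it).
- bot.trace(label, camera): "mask" (420x560 bool, what is visible of it).
The state is a dict: "time_s": time; "joint_positions": joint angles; "qvel": joint speeds; "tau": joint torques, N m; "position": TCP position; "tcp_rot": TCP orientation; "force": force on the tool from outside, world axes, zero at the start; "moment": the same for the moment, N m; "opening": opening from 0.0 (shut) to 1.0 (fully open); "grasp_force": force on a finger pad.
Only numpy, scipy, OpenCV 4.12 (cv2) and the standard library are available. Lean on these libraries where they do the work, as an engineer would, in place of code of your own. Each camera call takes 0.05 s, during which the arm holds its last target. There are 200 camera calls.

## Working session

There is one attempt and no reset: what is moved stays moved. The work goes in short steps, Python scripts to look and compute and a tool call to move; the robot and the scene stay as the last step left them, time stands still between calls to the robot, and variables do not carry over. Pictures are saved under pics/ and viewed, at most 10 in all, crops included, and the job is handed in when it is done.

Besides the shell and the picture viewer there is one more tool, called after ">>>" by a JSON object that holds its "api" and its "payload", one argument or row to a line. move_arm: Moves the arm, as the interface text tells. Its arguments: {"type":"object","properties":{"increments":{"type":"array"}},"required":["increments"]}

```bash
mkdir -p pics; ls; cat > h.py <<'E'
import numpy as np, cv2
from rig import bot
def cam(n):
    m=bot.camera_model(n); R=cv2.Rodrigues(np.array(m["rvec"],float))[0]; return np.array(m["intrinsics"],float),np.array(m["D"],float),R,np.array(m["tvec"],float).ravel()
def w(n,p):
    K,D,R,t=cam(n); return R.T@(np.array(p)-t)
def pts(n,mask,d):
    K,D,R,t=cam(n); v,u=np.nonzero(mask&(d>0)); z=d[v,u]
    xy=cv2.undistortPoints(np.c_[u,v].astype(float)[:,None],K,D)[:,0]
    return (np.c_[xy*z[:,None],z]-t)@R
def save(n,f):
    p,d=bot.capture(n); cv2.imwrite("pics/"+f,p[:,:,::-1]); return p,d
E
python3 - <<'E'
from h import *
print({k:np.round(v,3).tolist() if not isinstance(v,float) else v for k,v in bot.read_state().items()})
for n in("top","side"):
    p,d=save(n,n+"0.png")
    for l in("stirrer","pot","paddle","beaker"):
        for r in bot.trace(l,n)[:2]:
            P=pts(n,r["mask"],d)
            print(n,l,r["conf"],len(P),np.round(np.median(P,0),3) if len(P) else "",np.round(np.percentile(P,[2,98],axis=0),3).tolist() if len(P) else "")
    # red ball
    h=cv2.cvtColor(p,cv2.COLOR_RGB2HSV); m=((h[...,0]<8)|(h[...,0]>172))&(h[...,1]>150)&(h[...,2]>70)
    P=pts(n,m,d)
    if len(P): print("red",len(P),np.median(P,0),P.max(0),P.min(0), np.argwhere(m).mean(0))
E
cd pics; python3 -c "
import cv2,numpy as np
a=cv2.imread('top0.png');b=cv2.imread('side0.png')
cv2.imwrite('both.png',cv2.resize(np.hstack([a,b]),(800,300)))"
```

```text
pics
{'time_s': 0.0, 'joint_positions': [62.595, 30.278, 82.155, -0.002, 67.689, -10.228], 'qvel': [-0.021, -0.076, -0.066, -0.03, 0.018, -0.047], 'tau': [0.0, -44.004, -17.659, 0.063, 0.058, -0.0], 'position': [0.184, 0.596, 0.222], 'tcp_rot': [[-0.955, 0.295, -0.001], [0.295, 0.955, -0.002], [0.0, -0.002, -1.0]], 'force': [-0.139, 0.142, 0.901], 'moment': [-0.044, 0.025, 0.017], 'grasp_force': 0.0, 'opening': 1.0037387850115942}
top stirrer 0.71 238 [ 0.547 -0.035  0.021] [[0.435, -0.055, 0.001], [0.588, -0.001, 0.028]]
top pot 0.57 802 [0.517 0.24  0.042] [[0.482, 0.204, 0.004], [0.543, 0.265, 0.093]]
top paddle 0.75 531 [ 0.484 -0.259  0.016] [[0.452, -0.291, 0.005], [0.604, -0.235, 0.028]]
top beaker 0.62 957 [0.544 0.405 0.055] [[0.506, 0.354, 0.002], [0.573, 0.425, 0.097]]
red 57 [ 0.57547355 -0.04421815  0.02373847] [ 0.58734444 -0.03668689  0.03211364] [ 0.55815164 -0.05426028  0.01598901] [160.26315789 314.85964912]
side stirrer 0.63 662 [ 0.491 -0.024  0.016] [[0.436, -0.057, 0.002], [0.585, -0.0, 0.025]]
side pot 0.85 1444 [0.513 0.213 0.061] [[0.483, 0.202, 0.003], [0.543, 0.265, 0.09]]
side paddle 0.61 1926 [ 0.486 -0.26   0.015] [[0.45, -0.29, 0.001], [0.605, -0.24, 0.026]]
side beaker 0.92 1274 [0.538 0.369 0.069] [[0.506, 0.352, 0.008], [0.574, 0.426, 0.095]]
red 137 [ 0.57473151 -0.04706633  0.02093193] [ 0.58769027 -0.0375057   0.02624912] [ 0.55530025 -0.05764535  0.01332736] [257.93430657 340.16788321]
```

View pics/top0.png

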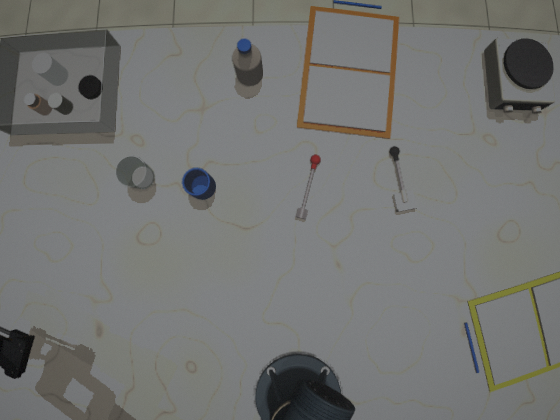

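View pics/side0.png

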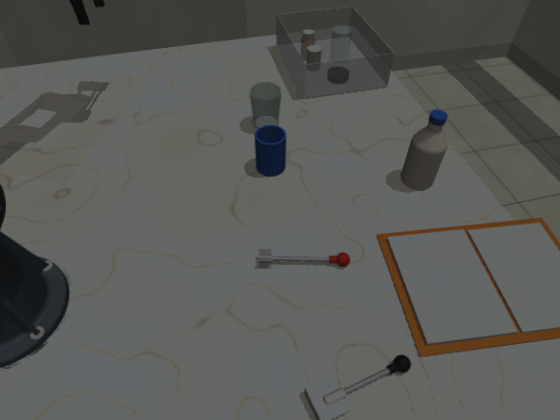

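Top view: red ball at (315,160), its head at (301,213), pot at (199,184), beaker at (136,172), and the black ball at (394,152). The side view agrees, with the red ball at (343,259) and the pot at (270,150). Next I'll fit the ball, shaft and pot accurately.

```bash
cat >> h.py <<'E'
from scipy.optimize import least_squares as ls
def redmask(p):
    h=cv2.cvtColor(p,cv2.COLOR_RGB2HSV); return ((h[...,0]<8)|(h[...,0]>172))&(h[...,1]>150)&(h[...,2]>60)
def todo(target,rollrad=0):
    s=bot.read_state(); R=np.array(s["tcp_rot"]); d=np.array(target)-np.array(s["position"]); return np.round(R.T@d*1000,1)
E
python3 - <<'E'
from h import *
for n in("top","side"):
    p,d=bot.capture(n); K,D,R,t=cam(n)
    v,u=np.nonzero(redmask(p))
    l,nn,st,ce=cv2.connectedComponentsWithStats(redmask(p).astype(np.uint8)); print(n,st[1:].tolist(),d[420//2,280])
    P=pts(n,redmask(p),d); P=P[P[:,2]>.012]
    f=ls(lambda c:np.linalg.norm(P-np.r_[c,.013],axis=1)-.013,[.575,-.045],loss="soft_l1",f_scale=.001); print("ball",f.x)
    for r in bot.trace("stirrer",n)[:1]:
        P=pts(n,r["mask"],d)[:,:2]; g=cv2.fitLine(P.astype(np.float32),cv2.DIST_HUBER,0,.01,.01).ravel(); print("line",g,np.degrees(np.arctan2(g[1],g[0])))
    for r in bot.trace("pot",n)[:1]:
        P=pts(n,r["mask"],d); 
        rim=P[(P[:,2]>.084)]
        f=ls(lambda c:np.linalg.norm(rim[:,:2]-c,axis=1)-.0305,[.513,.235],loss="soft_l1",f_scale=.002);print("pot rim",len(rim),f.x)
        o=P[(P[:,2]<.08)&(P[:,2]>.01)]
        f=ls(lambda c:np.clip(np.abs(np.linalg.norm(o[:,:2]-c,axis=1)-.0305)-.0025,0,1),[.513,.235],loss="soft_l1",f_scale=.002);print("pot wall",len(o),f.x)
print(todo([.575,-.044,.15]))
E
```

```text
top [[312, 155, 8, 8, 44], [312, 164, 4, 4, 15]] 1.0899843
ball [ 0.57566428 -0.04473885]
line [ 0.96663237 -0.25616777  0.5108044  -0.0276707 ] -14.842789
pot rim 171 [0.51447967 0.23596469]
pot wall 348 [0.5110768  0.23469377]
side [[330, 253, 19, 12, 158]] 0.8387715
ball [ 0.57672436 -0.04466882]
line [ 0.96378183 -0.26669183  0.5063522  -0.0289928 ] -15.467505
pot rim 240 [0.51517267 0.23380939]
pot wall 1028 [0.51516852 0.23335141]
[-562.4 -497.2   72.6]
```

>>> {"api": "move_arm", "payload": {
  "increments": [
    {"xyz":[-28,-25,0],"roll":-0.035,"grip":100},
    {"xyz":[-28,-25,0],"roll":0,"grip":100},
    {"xyz":[-28,-25,0],"roll":0,"grip":100},
    {"xyz":[-28,-25,0],"roll":0,"grip":100},
    {"xyz":[-28,-25,0],"roll":0,"grip":100}
  ]
}}

```text
time_s: 1.22
position: [0.2864, 0.4378, 0.2227]
tcp_rot: [[-0.965, 0.261, 0.0], [0.261, 0.965, 0.0], [-0.0, 0.0, -1.0]]
force: [0.2, -0.7, 0.2]
opening: 0.999
grasp_force: 0.0
```

>>> {"api": "move_arm", "payload": {
  "increments": [
    {"xyz":[-28,-25,0],"roll":0,"grip":100},
    {"xyz":[-28,-25,0],"roll":0,"grip":100},
    {"xyz":[-28,-25,0],"roll":0,"grip":100},
    {"xyz":[-28,-25,0],"roll":0,"grip":100},
    {"xyz":[-28,-25,0],"roll":0,"grip":100}
  ]
}}

```text
time_s: 1.63
position: [0.389, 0.2803, 0.2229]
tcp_rot: [[-0.965, 0.262, 0.001], [0.262, 0.965, 0.0], [-0.001, 0.001, -1.0]]
force: [0.6, 0.4, -0.4]
opening: 1.0
grasp_force: 0.0
```

>>> {"api": "move_arm", "payload": {
  "increments": [
    {"xyz":[-28,-25,0],"roll":0,"grip":100},
    {"xyz":[-28,-25,0],"roll":0,"grip":100},
    {"xyz":[-28,-25,0],"roll":0,"grip":100},
    {"xyz":[-28,-25,0],"roll":0,"grip":100},
    {"xyz":[-28,-25,0],"roll":0,"grip":100}
  ]
}}

```text
time_s: 2.05
position: [0.4915, 0.1228, 0.2228]
tcp_rot: [[-0.965, 0.262, 0.001], [0.262, 0.965, 0.0], [-0.001, 0.0, -1.0]]
force: [-0.1, 0.2, 0.1]
opening: 1.003
grasp_force: 0.0
```

```bash
python3 - <<'E'
from h import *
s=bot.read_state();print(s["time_s"],s["position"],s["joint_positions"],todo([.576,-.0447,.1]), np.degrees(np.arctan2(s["tcp_rot"][1][1],s["tcp_rot"][0][1])))
E
```

```text
2.05 [0.491521   0.12281233 0.22282414] [ 1.36702072e+00  2.11064796e+01  9.88535674e+01  1.11077332e-02
  6.00036964e+01 -7.34458745e+01] [-125.4 -139.6  122.8] 74.80735046286229
```

>>> {"api": "move_arm", "payload": {
  "increments": [
    {"xyz":[-25,-28,10],"roll":0,"grip":100},
    {"xyz":[-25,-28,15],"roll":0,"grip":100},
    {"xyz":[-25,-28,15],"roll":0,"grip":100},
    {"xyz":[-25,-28,15],"roll":0,"grip":100},
    {"xyz":[-25,-28,15],"roll":0,"grip":100}
  ]
}}

```text
time_s: 2.47
position: [0.5754, -0.0452, 0.1521]
tcp_rot: [[-0.965, 0.262, 0.001], [0.262, 0.965, -0.0], [-0.001, 0.0, -1.0]]
force: [0.6, 0.8, -0.0]
opening: 0.999
grasp_force: 0.0
```

>>> {"api": "move_arm", "payload": {
  "increments": [
    {"xyz":[0,0,25],"roll":0,"grip":80},
    {"xyz":[0,0,25],"roll":0,"grip":80},
    {"xyz":[0,0,0],"roll":0,"grip":80}
  ]
}}

```text
time_s: 2.72
position: [0.5716, -0.0435, 0.0982]
tcp_rot: [[-0.965, 0.264, -0.009], [0.264, 0.965, 0.003], [0.009, 0.0, -1.0]]
force: [-1.7, 0.4, -0.8]
opening: 0.86
grasp_force: 0.0
```

```bash
python3 - <<'E'
from h import *
s=bot.read_state();print(s["time_s"],s["position"],todo([.576,-.0447,.003]),s["opening"])
p,d=bot.capture("side"); P=pts("side",redmask(p),d); P=P[P[:,2]<.05]; print(len(P))
f=ls(lambda c:np.linalg.norm(P-np.r_[c,.013],axis=1)-.013,[.575,-.045],loss="soft_l1",f_scale=.001); print("ball",f.x)
E
```

```text
2.7167 [ 0.57155884 -0.04354883  0.09819817] [-5.5  0.1 95.2] 0.8603167943328206
168
ball [ 0.57701925 -0.04475493]
```

>>> {"api": "move_arm", "payload": {
  "increments": [
    {"xyz":[0,0,20],"roll":0,"grip":70},
    {"xyz":[0,0,20],"roll":0,"grip":70},
    {"xyz":[0,0,20],"roll":0,"grip":70},
    {"xyz":[0,0,0],"roll":0,"grip":70},
    {"xyz":[0,0,0],"roll":0,"grip":70}
  ]
}}

```text
time_s: 3.18
position: [0.5749, -0.0428, 0.0434]
tcp_rot: [[-0.965, 0.261, 0.0], [0.261, 0.965, -0.0], [-0.0, -0.0, -1.0]]
force: [0.1, 0.2, 0.9]
opening: 0.701
grasp_force: 0.0
```

```bash
python3 - <<'E'
from h import *
s=bot.read_state();print(s["time_s"],s["position"],s["tcp_rot"],todo([.5765,-.0447,.003]),s["opening"])
E
```

```text
3.1833 [ 0.5748526  -0.04275788  0.04340152] [[-9.65405511e-01  2.60753128e-01  7.49105452e-05]
 [ 2.60753125e-01  9.65405514e-01 -3.84875297e-05]
 [-8.23547971e-05 -1.76229144e-05 -9.99999996e-01]] [-2.1 -1.4 40.4] 0.7012373103770063
```

>>> {"api": "move_arm", "payload": {
  "increments": [
    {"xyz":[-2,-1.5,14],"roll":0,"grip":70},
    {"xyz":[0,0,14],"roll":0,"grip":70},
    {"xyz":[0,0,8],"roll":0,"grip":70},
    {"xyz":[0,0,4],"roll":0,"grip":60},
    {"xyz":[0,0,0],"roll":0,"grip":50}
  ]
}}

```text
time_s: 3.6
position: [0.576, -0.0452, 0.0021]
tcp_rot: [[-0.965, 0.262, -0.001], [0.262, 0.965, 0.0], [0.001, -0.0, -1.0]]
force: [-0.4, -0.2, -0.5]
opening: 0.618
grasp_force: 0.0
```

>>> {"api": "move_arm", "payload": {
  "increments": [
    {"xyz":[0,0,0],"roll":0,"grip":40},
    {"xyz":[0,0,0],"roll":0,"grip":36},
    {"xyz":[0,0,0],"roll":0,"grip":33},
    {"xyz":[0,0,0],"roll":0,"grip":32}
  ]
}}

```text
time_s: 3.93
position: [0.5766, -0.0453, 0.0031]
tcp_rot: [[-0.965, 0.262, 0.001], [0.262, 0.965, -0.0], [-0.001, -0.0, -1.0]]
force: [-0.7, 0.3, -0.6]
opening: 0.361
grasp_force: 0.0
```

>>> {"api": "move_arm", "payload": {
  "increments": [
    {"xyz":[0,0,0],"roll":0,"grip":31},
    {"xyz":[0,0,0],"roll":0,"grip":30},
    {"xyz":[0,0,0],"roll":0,"grip":29.5}
  ]
}}

```text
time_s: 4.18
position: [0.5763, -0.0453, 0.0027]
tcp_rot: [[-0.965, 0.262, 0.0], [0.262, 0.965, -0.0], [-0.0, -0.0, -1.0]]
force: [0.1, -0.2, -0.1]
opening: 0.302
grasp_force: 0.0
```

>>> {"api": "move_arm", "payload": {
  "increments": [
    {"xyz":[0,0,0],"roll":0,"grip":29},
    {"xyz":[0,0,0],"roll":0,"grip":29}
  ]
}}

```text
time_s: 4.35
position: [0.5762, -0.0453, 0.0026]
tcp_rot: [[-0.965, 0.262, 0.0], [0.262, 0.965, -0.0], [-0.0, -0.0, -1.0]]
force: [-0.1, -0.7, 0.9]
opening: 0.291
grasp_force: 2.6
```

>>> {"api": "move_arm", "payload": {
  "increments": [
    {"xyz":[0,0,0],"roll":0,"grip":28},
    {"xyz":[0,0,0],"roll":0,"grip":28}
  ]
}}

```text
time_s: 4.52
position: [0.5762, -0.0453, 0.0026]
tcp_rot: [[-0.965, 0.262, 0.0], [0.262, 0.965, -0.0], [-0.0, -0.0, -1.0]]
force: [0.4, 0.0, 1.2]
opening: 0.284
grasp_force: 14.1
```

>>> {"api": "move_arm", "payload": {
  "increments": [
    {"xyz":[0,0,0],"roll":0,"grip":28.6},
    {"xyz":[0,0,0],"roll":0,"grip":28.6},
    {"xyz":[0,0,0],"roll":0,"grip":28.6},
    {"xyz":[0,0,0],"roll":0,"grip":28.6}
  ]
}}

```text
time_s: 4.85
position: [0.5763, -0.0453, 0.0026]
tcp_rot: [[-0.965, 0.262, 0.0], [0.262, 0.965, -0.0], [-0.0, -0.0, -1.0]]
force: [0.8, -0.0, 0.9]
opening: 0.288
grasp_force: 8.4
```

>>> {"api": "move_arm", "payload": {
  "increments": [
    {"xyz":[0,0,0],"roll":0,"grip":0},
    {"xyz":[0,0,0],"roll":0,"grip":0},
    {"xyz":[0,0,0],"roll":0,"grip":0},
    {"xyz":[0,0,0],"roll":0,"grip":0}
  ]
}}

```text
time_s: 5.18
position: [0.5762, -0.0453, 0.0026]
tcp_rot: [[-0.965, 0.262, 0.0], [0.262, 0.965, -0.0], [-0.0, -0.0, -1.0]]
force: [-0.9, -0.1, 0.5]
opening: 0.279
grasp_force: 30.0
```

>>> {"api": "move_arm", "payload": {
  "increments": [
    {"xyz":[0,0,-10],"roll":0,"grip":0},
    {"xyz":[0,0,-15],"roll":0,"grip":0},
    {"xyz":[0,0,-20],"roll":0,"grip":0},
    {"xyz":[0,0,-20],"roll":0,"grip":0},
    {"xyz":[0,0,-20],"roll":0,"grip":0}
  ]
}}

```text
time_s: 5.6
position: [0.5758, -0.045, 0.0886]
tcp_rot: [[-0.965, 0.262, -0.001], [0.262, 0.965, 0.0], [0.001, 0.0, -1.0]]
force: [-1.1, 0.6, -1.4]
opening: 0.277
grasp_force: 30.0
```

```bash
python3 - <<'E'
from h import *
s=bot.read_state();print(s["time_s"],s["position"],s["opening"],s["grasp_force"])
save("side","s1.png")
E
```

```text
5.6 [ 0.57580428 -0.04502783  0.08857819] 0.27737729662093297 29.999674558639526
```

View pics/s1.png

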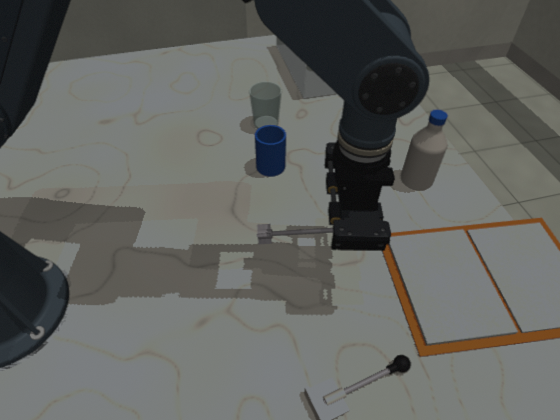

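The stirrer is held level, with its head at (264,232). I'll raise it to full height before easing the grip.

>>> {"api": "move_arm", "payload": {
  "increments": [
    {"xyz":[0,0,-20],"roll":0,"grip":0},
    {"xyz":[0,0,-20],"roll":0,"grip":0},
    {"xyz":[0,0,-20],"roll":0,"grip":0},
    {"xyz":[0,0,-20],"roll":0,"grip":0},
    {"xyz":[0,0,-20],"roll":0,"grip":0}
  ]
}}

```text
time_s: 6.07
position: [0.5756, -0.045, 0.1881]
tcp_rot: [[-0.965, 0.262, -0.001], [0.262, 0.965, 0.0], [0.001, 0.0, -1.0]]
force: [0.1, 0.8, -1.0]
opening: 0.28
grasp_force: 30.0
```

>>> {"api": "move_arm", "payload": {
  "increments": [
    {"xyz":[0,0,-20],"roll":0,"grip":0},
    {"xyz":[0,0,-20],"roll":0,"grip":0},
    {"xyz":[0,0,-20],"roll":0,"grip":0},
    {"xyz":[0,0,-15],"roll":0,"grip":0},
    {"xyz":[0,0,-5],"roll":0,"grip":0}
  ]
}}

```text
time_s: 6.48
position: [0.5772, -0.0454, 0.2699]
tcp_rot: [[-0.965, 0.262, 0.004], [0.262, 0.965, -0.001], [-0.004, 0.0, -1.0]]
force: [0.2, 0.1, -1.4]
opening: 0.28
grasp_force: 30.0
```

>>> {"api": "move_arm", "payload": {
  "increments": [
    {"xyz":[0,0,0],"roll":0,"grip":0},
    {"xyz":[0,0,0],"roll":0,"grip":28.2},
    {"xyz":[0,0,0],"roll":0,"grip":28.5},
    {"xyz":[0,0,0],"roll":0,"grip":28.6},
    {"xyz":[0,0,0],"roll":0,"grip":28.6}
  ]
}}

```text
time_s: 6.9
position: [0.5751, -0.0449, 0.2662]
tcp_rot: [[-0.965, 0.262, -0.004], [0.262, 0.965, 0.001], [0.004, 0.0, -1.0]]
force: [-0.7, -0.2, -1.8]
opening: 0.288
grasp_force: 8.9
```

```bash
python3 - <<'E'
from h import *
s=bot.read_state();print(s["time_s"],s["position"],s["opening"],s["grasp_force"])
save("side","s2.png")
E
```

```text
6.9 [ 0.57511289 -0.04493781  0.266164  ] 0.2878008290231727 8.936263024806976
```

View pics/s2.png

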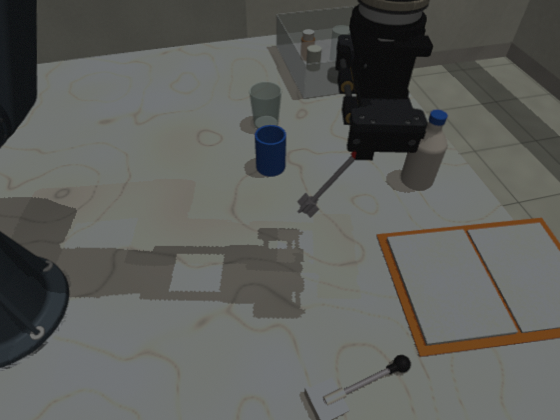

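The stirrer is swinging down, with its head now at (307,206). I'll ease slightly more and wait for it to settle.

>>> {"api": "move_arm", "payload": {
  "increments": [
    {"xyz":[0,0,0],"roll":0,"grip":28.7},
    {"xyz":[0,0,0],"roll":0,"grip":28.8},
    {"xyz":[0,0,0],"roll":0,"grip":28.8},
    {"xyz":[0,0,0],"roll":0,"grip":28.8},
    {"xyz":[0,0,0],"roll":0,"grip":28.8}
  ]
}}

```text
time_s: 7.37
position: [0.5758, -0.0451, 0.2675]
tcp_rot: [[-0.965, 0.262, -0.001], [0.262, 0.965, 0.0], [0.001, -0.0, -1.0]]
force: [-1.9, 0.0, -2.1]
opening: 0.289
grasp_force: 6.3
```

>>> {"api": "move_arm", "payload": {
  "increments": [
    {"xyz":[0,0,0],"roll":0,"grip":28.8},
    {"xyz":[0,0,0],"roll":0,"grip":28.8},
    {"xyz":[0,0,0],"roll":0,"grip":28.8},
    {"xyz":[0,0,0],"roll":0,"grip":28.8},
    {"xyz":[0,0,0],"roll":0,"grip":28.8}
  ]
}}

```text
time_s: 7.78
position: [0.5765, -0.0453, 0.2677]
tcp_rot: [[-0.965, 0.262, 0.001], [0.262, 0.965, -0.0], [-0.001, -0.0, -1.0]]
force: [0.3, -0.0, -1.4]
opening: 0.293
grasp_force: 6.3
```

>>> {"api": "move_arm", "payload": {
  "increments": [
    {"xyz":[0,0,0],"roll":0,"grip":28.8},
    {"xyz":[0,0,0],"roll":0,"grip":28.8},
    {"xyz":[0,0,0],"roll":0,"grip":28.8},
    {"xyz":[0,0,0],"roll":0,"grip":28.8},
    {"xyz":[0,0,0],"roll":0,"grip":28.8}
  ]
}}

```text
time_s: 8.2
position: [0.5763, -0.0453, 0.2676]
tcp_rot: [[-0.965, 0.262, 0.0], [0.262, 0.965, -0.0], [-0.0, 0.0, -1.0]]
force: [-1.4, -0.1, -2.7]
opening: 0.29
grasp_force: 6.3
```

```bash
cat >> h.py <<'E'
def hang(f):
    s=bot.read_state();print(s["time_s"],s["position"],s["opening"],s["grasp_force"])
    p,d=save("side",f)
    for r in bot.trace("stirrer","side")[:1]:
        P=pts("side",r["mask"],d); print(r["conf"],len(P),P.min(0),P.max(0))
        c=np.array(s["position"]); P=P[np.linalg.norm(P[:,:2]-c[:2],axis=1)<.16]
        for a in np.arange(.0,.3,.02):
            q=P[(P[:,2]>=a)&(P[:,2]<a+.02)]
            if len(q)>3: print(round(a,2),len(q),np.round(np.median(q,0),4),np.round(q.min(0),4))
E
python3 -c "
from h import *
hang('s3.png')"
```

```text
8.2 [ 0.57633914 -0.04527178  0.26757633] 0.2904066139720082 6.279222741723061
0.98 640 [ 0.57582797 -0.06503465 -0.00317133] [0.72366588 0.18009151 0.25339665]
0.0 5 [6.763e-01 7.150e-02 5.000e-04] [6.59e-01 4.06e-02 4.00e-04]
0.12 120 [ 0.588  -0.0572  0.1336] [ 0.5769 -0.065   0.1247]
0.14 190 [ 0.5895 -0.054   0.1481] [ 0.5758 -0.0645  0.1401]
0.16 49 [ 0.5877 -0.0517  0.1681] [ 0.584  -0.0538  0.1602]
0.18 55 [ 0.5856 -0.0514  0.1904] [ 0.5823 -0.0534  0.1801]
0.2 59 [ 0.5837 -0.0507  0.2107] [ 0.58   -0.0524  0.2005]
0.22 61 [ 0.5818 -0.0501  0.2302] [ 0.5782 -0.0524  0.2202]
0.24 31 [ 0.5801 -0.0497  0.2442] [ 0.5762 -0.0527  0.2403]
```

View pics/s3.png

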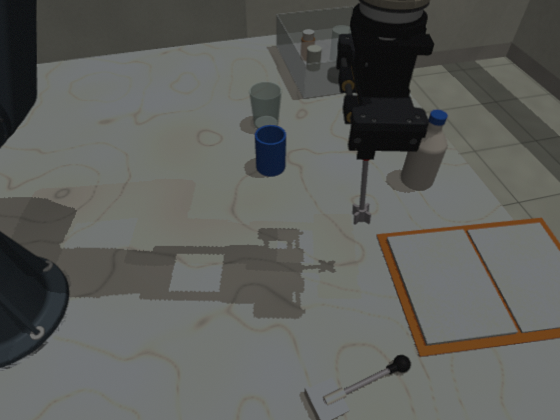

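The stirrer hangs with its head at (361,214), about 6° off plumb and perhaps still swinging. I'll ease a touch more and wait.

>>> {"api": "move_arm", "payload": {
  "increments": [
    {"xyz":[0,0,0],"roll":0,"grip":28.87},
    {"xyz":[0,0,0],"roll":0,"grip":28.87},
    {"xyz":[0,0,0],"roll":0,"grip":28.87},
    {"xyz":[0,0,0],"roll":0,"grip":28.87},
    {"xyz":[0,0,0],"roll":0,"grip":28.87}
  ]
}}

```text
time_s: 8.72
position: [0.5763, -0.0453, 0.2676]
tcp_rot: [[-0.965, 0.262, 0.0], [0.262, 0.965, -0.0], [-0.0, 0.0, -1.0]]
force: [1.0, -0.0, -2.2]
opening: 0.289
grasp_force: 5.6
```

>>> {"api": "move_arm", "payload": {
  "increments": [
    {"xyz":[0,0,0],"roll":0,"grip":28.87},
    {"xyz":[0,0,0],"roll":0,"grip":28.87},
    {"xyz":[0,0,0],"roll":0,"grip":28.87},
    {"xyz":[0,0,0],"roll":0,"grip":28.87},
    {"xyz":[0,0,0],"roll":0,"grip":28.87}
  ]
}}

```text
time_s: 9.13
position: [0.5763, -0.0453, 0.2676]
tcp_rot: [[-0.965, 0.262, 0.0], [0.262, 0.965, -0.0], [-0.0, -0.0, -1.0]]
force: [-0.5, -0.1, -1.3]
opening: 0.295
grasp_force: 5.6
```

>>> {"api": "move_arm", "payload": {
  "increments": [
    {"xyz":[0,0,0],"roll":0,"grip":28.87},
    {"xyz":[0,0,0],"roll":0,"grip":28.87},
    {"xyz":[0,0,0],"roll":0,"grip":28.87},
    {"xyz":[0,0,0],"roll":0,"grip":28.87},
    {"xyz":[0,0,0],"roll":0,"grip":28.87}
  ]
}}

```text
time_s: 9.55
position: [0.5763, -0.0452, 0.2676]
tcp_rot: [[-0.965, 0.262, 0.0], [0.262, 0.965, -0.0], [-0.0, -0.0, -1.0]]
force: [0.8, -0.3, -1.6]
opening: 0.29
grasp_force: 5.6
```

```bash
python3 -c "
from h import *
hang('s4.png')"
```

```text
9.55 [ 0.57625991 -0.04523988  0.26756676] 0.28967042272095467 5.598510950803757
0.84 637 [ 0.56847191 -0.06673811 -0.0038219 ] [0.73153481 0.20780978 0.26838069]
0.12 130 [ 0.5816 -0.0555  0.1335] [ 0.57   -0.0627  0.1251]
0.14 187 [ 0.5824 -0.0522  0.1474] [ 0.5698 -0.0625  0.14  ]
0.16 51 [ 0.5821 -0.0502  0.1703] [ 0.5793 -0.0517  0.1604]
0.18 54 [ 0.581  -0.0501  0.1905] [ 0.5784 -0.0516  0.1804]
0.2 57 [ 0.5803 -0.0497  0.2088] [ 0.5775 -0.0517  0.2   ]
0.22 61 [ 0.5795 -0.0496  0.2303] [ 0.577  -0.0512  0.22  ]
0.24 39 [ 0.5786 -0.0494  0.2459] [ 0.5749 -0.0525  0.2403]
0.26 5 [ 0.5712 -0.0649  0.2672] [ 0.5685 -0.0667  0.2668]
```

It now hangs about 3° off plumb and is settled. I'll grip firmly and carry it to the pot.

>>> {"api": "move_arm", "payload": {
  "increments": [
    {"xyz":[0,0,0],"roll":0,"grip":0},
    {"xyz":[0,0,0],"roll":0,"grip":0},
    {"xyz":[0,0,0],"roll":0,"grip":0},
    {"xyz":[0,0,0],"roll":0,"grip":0},
    {"xyz":[4,7,0],"roll":0,"grip":0}
  ]
}}

```text
time_s: 10.07
position: [0.5747, -0.0385, 0.2676]
tcp_rot: [[-0.965, 0.263, 0.001], [0.263, 0.965, -0.001], [-0.001, -0.001, -1.0]]
force: [0.8, -0.4, -1.3]
opening: 0.275
grasp_force: 30.0
```

>>> {"api": "move_arm", "payload": {
  "increments": [
    {"xyz":[8,14,0],"roll":0,"grip":0},
    {"xyz":[11,20,0],"roll":0,"grip":0},
    {"xyz":[11,20,0],"roll":0,"grip":0},
    {"xyz":[11,20,0],"roll":0,"grip":0},
    {"xyz":[11,20,0],"roll":0,"grip":0}
  ]
}}

```text
time_s: 10.48
position: [0.5479, 0.0684, 0.2676]
tcp_rot: [[-0.965, 0.262, -0.0], [0.262, 0.965, 0.0], [0.0, 0.0, -1.0]]
force: [0.1, 1.3, -1.0]
opening: 0.282
grasp_force: 30.0
```

>>> {"api": "move_arm", "payload": {
  "increments": [
    {"xyz":[11,20,0],"roll":0,"grip":0},
    {"xyz":[11,20,0],"roll":0,"grip":0},
    {"xyz":[11,20,0],"roll":0,"grip":0},
    {"xyz":[11,20,0],"roll":0,"grip":0},
    {"xyz":[11,20,0],"roll":0,"grip":0}
  ]
}}

```text
time_s: 10.9
position: [0.5209, 0.1794, 0.2677]
tcp_rot: [[-0.965, 0.262, -0.0], [0.262, 0.965, 0.0], [0.0, 0.0, -1.0]]
force: [0.9, 0.1, -2.4]
opening: 0.284
grasp_force: 30.0
```

>>> {"api": "move_arm", "payload": {
  "increments": [
    {"xyz":[11,20,0],"roll":0,"grip":0},
    {"xyz":[9,20,0],"roll":0,"grip":0},
    {"xyz":[5,12,0],"roll":0,"grip":0},
    {"xyz":[0,0,0],"roll":0,"grip":0},
    {"xyz":[0,0,0],"roll":0,"grip":0}
  ]
}}

```text
time_s: 11.32
position: [0.5109, 0.2348, 0.2675]
tcp_rot: [[-0.966, 0.26, 0.0], [0.26, 0.966, -0.001], [-0.0, -0.001, -1.0]]
force: [-0.5, -0.2, -1.6]
opening: 0.277
grasp_force: 30.0
```

```bash
python3 -c "
from h import *
hang('s5.png'); print(todo([.5095,.2355,.2676]))
save('top','t5.png')"
```

```text
11.3167 [0.51092363 0.23484117 0.26751281] 0.27721169958681563 29.999719262123108
0.75 434 [ 0.50438004  0.21263104 -0.00206204] [0.62828632 0.68362042 0.28191493]
0.06 12 [0.5424 0.3557 0.0706] [0.533  0.3524 0.0624]
0.12 81 [0.5186 0.2244 0.134 ] [0.5044 0.2163 0.1256]
0.14 124 [0.5183 0.2275 0.147 ] [0.5046 0.2172 0.1401]
0.16 41 [0.5176 0.2299 0.1695] [0.5143 0.2276 0.161 ]
0.18 21 [0.5174 0.2301 0.1891] [0.5145 0.2269 0.1808]
0.2 22 [0.5164 0.2303 0.2136] [0.5131 0.2287 0.206 ]
0.22 42 [0.5156 0.2301 0.2307] [0.5128 0.2281 0.22  ]
0.24 46 [0.5149 0.2305 0.2493] [0.5098 0.2253 0.2404]
0.26 18 [0.5224 0.2238 0.2744] [0.5075 0.2126 0.2673]
0.28 4 [0.5215 0.2233 0.2812] [0.5201 0.2212 0.2807]
[ 2.2  1.2 -0.1]
```

View pics/s5.png

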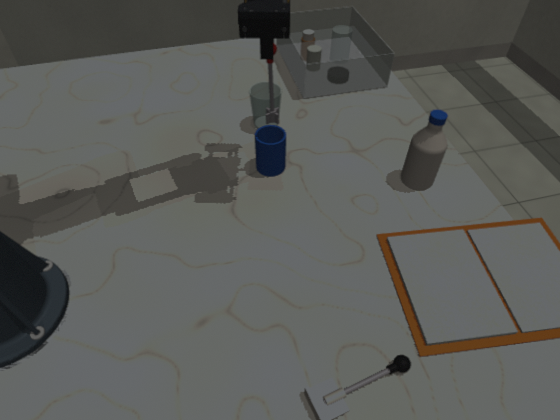

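The head hangs at (270,117), directly above the pot at (270,130). I'll correct by 3 mm and lower it.

>>> {"api": "move_arm", "payload": {
  "increments": [
    {"xyz":[3,0,5],"roll":0,"grip":0},
    {"xyz":[0,0,10],"roll":0,"grip":0},
    {"xyz":[0,0,12],"roll":0,"grip":0},
    {"xyz":[0,0,12],"roll":0,"grip":0},
    {"xyz":[0,0,12],"roll":0,"grip":0}
  ]
}}

```text
time_s: 11.88
position: [0.5079, 0.2346, 0.2152]
tcp_rot: [[-0.965, 0.263, -0.001], [0.263, 0.965, -0.0], [0.001, -0.001, -1.0]]
force: [-0.0, -0.1, -1.2]
opening: 0.281
grasp_force: 30.0
```

>>> {"api": "move_arm", "payload": {
  "increments": [
    {"xyz":[0,0,12],"roll":0,"grip":0},
    {"xyz":[0,0,12],"roll":0,"grip":0},
    {"xyz":[0,0,12],"roll":0,"grip":0},
    {"xyz":[0,0,6],"roll":0,"grip":0},
    {"xyz":[0,0,0],"roll":0,"grip":0}
  ]
}}

```text
time_s: 12.3
position: [0.5068, 0.2345, 0.1724]
tcp_rot: [[-0.965, 0.262, -0.005], [0.262, 0.965, -0.001], [0.004, -0.002, -1.0]]
force: [-1.2, -0.7, -0.8]
opening: 0.278
grasp_force: 30.0
```

```bash
python3 -c "
from h import *
hang('s6.png'); print(todo([.5095,.2355,.146]), bot.read_state()['force'])"
```

```text
12.3 [0.50683947 0.23447699 0.17240185] 0.2780614234025278 29.99977469444275
0.59 13 [0.50933972 0.22339509 0.08197866] [0.5187314  0.2301029  0.18647616]
0.08 5 [0.5129 0.2286 0.0863] [0.5126 0.2269 0.082 ]
0.14 5 [0.5118 0.2295 0.1537] [0.5093 0.2272 0.1503]
[-1.1  0.8 28.3] [ 1.41872831  0.60496931 -1.98028392]
```

View pics/s6.png

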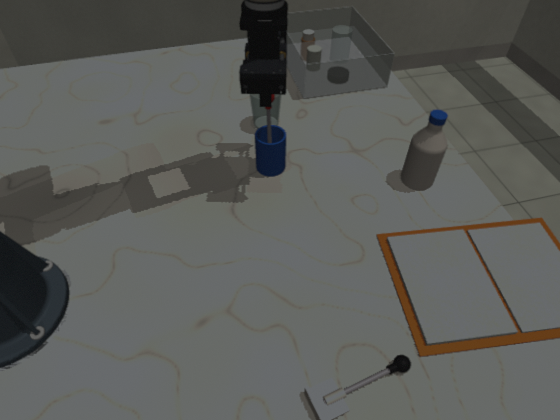

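The shaft enters the pot mouth at (270,130). I'll lower the last 25 mm slowly and watch the force.

>>> {"api": "move_arm", "payload": {
  "increments": [
    {"xyz":[-1,0,5],"roll":0,"grip":0},
    {"xyz":[0,0,5],"roll":0,"grip":0},
    {"xyz":[0,0,5],"roll":0,"grip":0},
    {"xyz":[0,0,4],"roll":0,"grip":0},
    {"xyz":[0,0,0],"roll":0,"grip":0}
  ]
}}

```text
time_s: 12.82
position: [0.5085, 0.2349, 0.1546]
tcp_rot: [[-0.965, 0.262, -0.002], [0.262, 0.965, -0.0], [0.002, -0.001, -1.0]]
force: [0.2, -0.4, -1.9]
opening: 0.282
grasp_force: 30.0
```

>>> {"api": "move_arm", "payload": {
  "increments": [
    {"xyz":[0,0,1],"roll":0,"grip":0},
    {"xyz":[0,0,1],"roll":0,"grip":0},
    {"xyz":[0,0,0],"roll":0,"grip":0},
    {"xyz":[0,0,0],"roll":0,"grip":0},
    {"xyz":[0,0,0],"roll":0,"grip":0}
  ]
}}

```text
time_s: 13.23
position: [0.5093, 0.2351, 0.1537]
tcp_rot: [[-0.965, 0.262, 0.0], [0.262, 0.965, 0.0], [-0.0, 0.0, -1.0]]
force: [0.2, -0.8, -1.2]
opening: 0.278
grasp_force: 30.0
```

>>> {"api": "move_arm", "payload": {
  "increments": [
    {"xyz":[0,0,1.5],"roll":0,"grip":0},
    {"xyz":[0,0,1.5],"roll":0,"grip":0},
    {"xyz":[0,0,0],"roll":0,"grip":0},
    {"xyz":[0,0,0],"roll":0,"grip":0}
  ]
}}

```text
time_s: 13.57
position: [0.5091, 0.235, 0.1504]
tcp_rot: [[-0.965, 0.262, -0.0], [0.262, 0.965, -0.0], [0.0, -0.0, -1.0]]
force: [-0.7, 0.2, -2.0]
opening: 0.274
grasp_force: 30.0
```

>>> {"api": "move_arm", "payload": {
  "increments": [
    {"xyz":[0,0,1],"roll":0,"grip":0},
    {"xyz":[0,0,1],"roll":0,"grip":0},
    {"xyz":[0,0,0],"roll":0,"grip":0},
    {"xyz":[0,0,0],"roll":0,"grip":0}
  ]
}}

```text
time_s: 13.9
position: [0.5091, 0.235, 0.1485]
tcp_rot: [[-0.965, 0.262, -0.0], [0.262, 0.965, -0.0], [0.0, -0.0, -1.0]]
force: [0.4, -0.6, -0.9]
opening: 0.276
grasp_force: 30.0
```

>>> {"api": "move_arm", "payload": {
  "increments": [
    {"xyz":[0,0,1],"roll":0,"grip":0},
    {"xyz":[0,0,0],"roll":0,"grip":0},
    {"xyz":[0,0,0],"roll":0,"grip":0}
  ]
}}

```text
time_s: 14.15
position: [0.5093, 0.2351, 0.1476]
tcp_rot: [[-0.965, 0.262, 0.0], [0.262, 0.965, 0.0], [-0.0, 0.0, -1.0]]
force: [-0.7, -0.3, -1.2]
opening: 0.279
grasp_force: 30.0
```

>>> {"api": "move_arm", "payload": {
  "increments": [
    {"xyz":[0,0,1],"roll":0,"grip":0},
    {"xyz":[0,0,0],"roll":0,"grip":0},
    {"xyz":[0,0,0],"roll":0,"grip":0}
  ]
}}

```text
time_s: 14.4
position: [0.5101, 0.2352, 0.1474]
tcp_rot: [[-0.965, 0.262, 0.002], [0.262, 0.965, 0.0], [-0.002, 0.001, -1.0]]
force: [-0.4, -1.3, 4.7]
opening: 0.273
grasp_force: 30.0
```

>>> {"api": "move_arm", "payload": {
  "increments": [
    {"xyz":[0,0,1],"roll":0,"grip":0},
    {"xyz":[0,0,0],"roll":0,"grip":0},
    {"xyz":[0,0,0],"roll":0,"grip":0}
  ]
}}

```text
time_s: 14.65
position: [0.5109, 0.2352, 0.1472]
tcp_rot: [[-0.965, 0.262, 0.004], [0.262, 0.965, 0.001], [-0.004, 0.002, -1.0]]
force: [-0.6, -1.4, 9.2]
opening: 0.281
grasp_force: 30.0
```

>>> {"api": "move_arm", "payload": {
  "increments": [
    {"xyz":[0,0,0.5],"roll":0,"grip":0},
    {"xyz":[0,0,0],"roll":0,"grip":0},
    {"xyz":[0,0,0],"roll":0,"grip":0}
  ]
}}

```text
time_s: 14.9
position: [0.5113, 0.2352, 0.1472]
tcp_rot: [[-0.965, 0.261, 0.005], [0.261, 0.965, 0.001], [-0.005, 0.002, -1.0]]
force: [-1.2, -1.0, 10.7]
opening: 0.279
grasp_force: 30.0
```

Contact is at z ≈ 0.1475, with about +11 N. I'll relieve the press, open gently and check.

>>> {"api": "move_arm", "payload": {
  "increments": [
    {"xyz":[0,0,-1.8],"roll":0,"grip":0},
    {"xyz":[0,0,0],"roll":0,"grip":27.5},
    {"xyz":[0,0,0],"roll":0,"grip":28.5},
    {"xyz":[0,0,0],"roll":0,"grip":29},
    {"xyz":[0,0,0],"roll":0,"grip":30}
  ]
}}

```text
time_s: 15.32
position: [0.5097, 0.2351, 0.1472]
tcp_rot: [[-0.965, 0.262, 0.001], [0.262, 0.965, 0.0], [-0.001, 0.001, -1.0]]
force: [0.4, -0.1, 2.3]
opening: 0.299
grasp_force: 0.9
```

>>> {"api": "move_arm", "payload": {
  "increments": [
    {"xyz":[0,0,0],"roll":0,"grip":33},
    {"xyz":[0,0,0],"roll":0,"grip":40},
    {"xyz":[0,0,0],"roll":0,"grip":50},
    {"xyz":[0,0,0],"roll":0,"grip":60},
    {"xyz":[0,0,0],"roll":0,"grip":75}
  ]
}}

```text
time_s: 15.73
position: [0.5088, 0.235, 0.1464]
tcp_rot: [[-0.965, 0.262, -0.001], [0.262, 0.965, -0.0], [0.001, -0.0, -1.0]]
force: [1.0, 0.2, -0.2]
opening: 0.541
grasp_force: 0.0
```

```bash
python3 -c "
from h import *
hang('s7.png'); print(bot.read_state()['force'])
p=cv2.imread('pics/s7.png')[40:200,180:380]; cv2.imwrite('pics/s7c.png',cv2.resize(p,None,fx=3,fy=3))"
```

```text
15.7333 [0.50883502 0.23502245 0.14642093] 0.5409378179311054 0.0
[-0.43068011  0.60065111  0.79151719]
```

View pics/s7c.png

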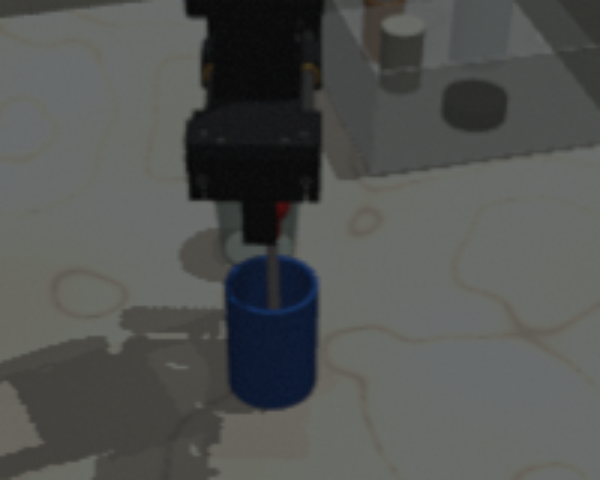

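The stirrer stands almost upright in the pot: the shaft is at crop (273,270) and the ball is between the open fingers at (283,208). I'll open fully and retreat straight up.

>>> {"api": "move_arm", "payload": {
  "increments": [
    {"xyz":[0,0,0],"roll":0,"grip":85},
    {"xyz":[0,0,0],"roll":0,"grip":85},
    {"xyz":[0,0,-5],"roll":0,"grip":85},
    {"xyz":[0,0,-10],"roll":0,"grip":85},
    {"xyz":[0,0,-15],"roll":0,"grip":85}
  ]
}}

```text
time_s: 16.25
position: [0.5084, 0.2348, 0.1767]
tcp_rot: [[-0.965, 0.262, -0.003], [0.262, 0.965, -0.001], [0.002, -0.001, -1.0]]
force: [-0.3, 0.5, 1.0]
opening: 0.845
grasp_force: 0.0
```

>>> {"api": "move_arm", "payload": {
  "increments": [
    {"xyz":[0,0,-20],"roll":0,"grip":85},
    {"xyz":[0,0,-20],"roll":0,"grip":85},
    {"xyz":[0,0,-20],"roll":0,"grip":85},
    {"xyz":[0,0,-20],"roll":0,"grip":85},
    {"xyz":[0,0,-10],"roll":0,"grip":85}
  ]
}}

```text
time_s: 16.67
position: [0.5105, 0.2354, 0.2705]
tcp_rot: [[-0.965, 0.262, 0.005], [0.262, 0.965, 0.001], [-0.005, 0.003, -1.0]]
force: [0.6, 0.3, 0.9]
opening: 0.85
grasp_force: 0.0
```

>>> {"api": "move_arm", "payload": {
  "increments": [
    {"xyz":[0,0,0],"roll":0,"grip":85},
    {"xyz":[0,0,0],"roll":0,"grip":85},
    {"xyz":[0,0,0],"roll":0,"grip":85},
    {"xyz":[0,0,0],"roll":0,"grip":85},
    {"xyz":[0,0,0],"roll":0,"grip":85}
  ]
}}

```text
time_s: 17.08
position: [0.5085, 0.2349, 0.2655]
tcp_rot: [[-0.965, 0.262, -0.003], [0.262, 0.965, -0.001], [0.002, -0.001, -1.0]]
force: [-0.3, -0.1, 1.2]
opening: 0.848
grasp_force: 0.0
```

```bash
python3 -c "
from h import *
hang('s8.png')
p,d=bot.capture('side'); P=pts('side',redmask(p),d); P=P[np.linalg.norm(P[:,:2]-[.51,.235],axis=1)<.1]; print('ball surf',np.median(P,0))
for l in('paddle','beaker'):
  P=pts('side',bot.trace(l,'side')[0]['mask'],d); print(l,np.median(P,0))
p=cv2.imread('pics/s8.png'); cv2.imwrite('pics/s8c.png',p)"
```

```text
17.0833 [0.5084906  0.23485896 0.26550629] 0.8476415935060178 0.0
0.56 279 [0.50523173 0.21853995 0.01703418] [0.56418379 0.36421756 0.16965374]
0.02 6 [0.5536 0.3604 0.0269] [0.5413 0.3597 0.0208]
0.04 4 [0.5575 0.3613 0.0456] [0.5559 0.3596 0.043 ]
0.06 12 [0.5171 0.2303 0.0759] [0.5136 0.2273 0.0636]
0.08 36 [0.5168 0.2297 0.0884] [0.5131 0.2262 0.0802]
0.1 33 [0.5167 0.2296 0.11  ] [0.5138 0.2262 0.1004]
0.12 35 [0.517  0.2287 0.1319] [0.5114 0.2258 0.1202]
0.14 70 [0.5155 0.2233 0.1544] [0.5052 0.2185 0.1403]
0.16 81 [0.5164 0.2283 0.1647] [0.5057 0.2203 0.1601]
ball surf [0.5154557  0.22675029 0.16390736]
paddle [ 0.48551075 -0.25998308  0.01477762]
beaker [0.53374491 0.37570261 0.07084484]
```

View pics/s8.png

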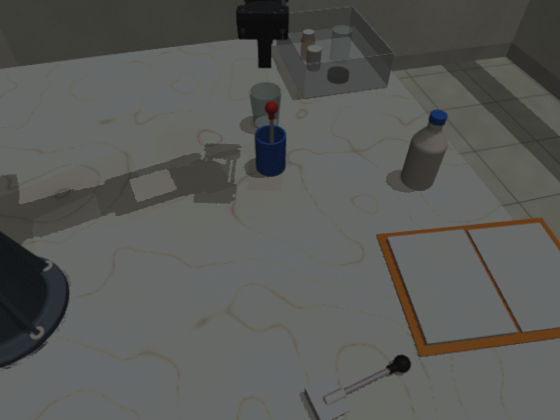

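The stirrer stands upright in the pot, with its ball at (271,107), and the gripper is clear. The paddle and beaker are where they were, so I'm handing in.

```bash
python3 -c "
from rig import bot
print(bot.hand_in())"
```

```text
the job is handed in; nothing more can be done
None
```

The red-ball stirrer stands upright on the bottom of the blue pot, released only once it touched down; the gripper is clear, the paddle stirrer and beaker were left alone, and the job was handed in at about 17 s.

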